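# Put the glaze jars back in their own drip dishes

### The arm

A 6-joint arm with a two-finger parallel gripper is mounted at the origin on the work surface. World frame = base frame: x ahead of the robot, y to its left, z up, the work surface at z = 0. Lengths are in m, angles in rad, forces in N, time in s.
With the tool pointing down it reaches from about 0.375 to 0.9 m from the base axis. Payload 3.1 kg.
Tool frame: the origin (TCP) lies on the centre line of the jaws, within the pads' length; the fingertips stand 19 mm ahead of it and the grasp point (between the pads) is the TCP; z points along the fingers, y is the line along which they close (so a half turn about z gives the same grasp; the last joint's range is limited). The gripper opens to 85 mm and grips with 20 to 120 N. Pads are 22 mm wide; open, the fingers measure 114 mm over their backs; the gripper's body (76 mm by 85 mm) begins 54 mm behind the grasp point. The pads swing forward as they close: fully open they stand 13 mm farther back than shut.
Start: joints at [-1.357, 0.527, 1.433, -0, 1.181, -0.178], TCP at [0.239, -0.577, 0.25] pointing down, gripper open.
Joint ranges: [-3.08, 3.08], [-0.75, 2.2], [0.22, 2.44], [-1.43, 4.57], [0, 2.65], [-2.85, 2.85]. Speed limits (rad/s): [2.79, 2.79, 3.14, 3.14, 3.14, 3.14].

### API

Orientations are given as a unit quaternion [x, y, z, w].
In Python, from station import manip gives the robot as it stands.
- The arm moves only by the tool servo_tool, never from a script. Its argument "rows" is a list that holds one entry, the list of rows, each a list of 7 numbers: the turn, a rotation vector about the tool's x, y, z in degrees, then the shift along the tool's x, y, z in m, then the gripper command: -1 is shut, 1 is fully open, values between are in proportion. In form: [[[wx, wy, wz, tx, ty, tz, jaw], ...]]. A call has 1 to 8 rows; each row shifts and turns the commanded pose from where the row before left it, along the tool's axes as they then stand; what a row does not reach is not made up. A row lasts 1/12 s, in which the tool goes at most 41.7 mm and 7.16 degrees, less where a joint would pass 70% of its speed; a pose out of reach is approached as far as the arm can. A call is refused whole if a number of a shift passes 0.0417 or a number of a turn 7.16, either way. A call with a gripper value outside its range is refused whole. The fingers move at their own pace and stop on an object; "squeeze" is the grip in N (left out, the last holds). Time passes only in rows, so rows that do not move let the fingers close. It gives the time, the measured TCP pose, the force, the opening and the grip force at its end, in the units of the state.
- manip.sense(): the state, without advancing time (a new reading comes with each control period).
- manip.snapshot(name): name is "scene" or "top" or "wrist"; returns the picture (420x560x3 uint8, blue, green, red); there is no depth.
- manip.camera_info(name): a dict with "K" (3x3 intrinsics, pixels), "camera_from_world" (4x4, takes a point from world to camera coordinates). Camera axes: x right, y down, z forward; pixel columns grow to the right and rows downward; lengths in m; the calibration is good to about 2 mm. A picture is of the moment at which its call begins: read the wrist's pose just before it. camera_info takes no time and is no camera call; for the wrist camera it gives the pose at the moment of the call.
- manip.sign_off(): hands the job in; it is judged then, once.
The state is a dict: "t": time; "q": joint angles; "qd": joint speeds; "tau": joint torques, N m; "tcp_pos": TCP position; "tool_rot": TCP orientation; "force": force on the tool from outside, world axes, zero at the start; "ft_torque": the same for the moment, N m; "finger_gap": opening from 0.0 (shut) to 1.0 (fully open); "gripper_force": force on a finger pad.
Only numpy, scipy, OpenCV 4.12 (cv2) and the standard library are available. Lean on these libraries where they do the work, as an engineer would, in place of code of your own. Each camera call takes 0.05 s, during which the arm holds its last target. There are 200 camera calls.

### The job

The four glaze jars on the pottery bench have been put back in one another's drip dishes: sort them out so that each jar stands upright in the drip dish of its own colour, with the grey dish as the free spot to park a jar on the way. The jars drip, so never stand one on the bench itself, and do not tip or drop any. Leave the white cup standing where it is among them.

Things in the scene. Friction and masses are not known exactly. Their poses are not given: they have to be found in the camera images.
- jar_red: loose glaze jar, about 0.13 kg: white round body 48 mm in diameter and 52 mm tall with a red band around it, and a red screw cap (43 mm in diameter) above; 72 mm tall in all. Origin: centre of its underside; z up along its axis. At the start it stands in the drip dish of another colour. It can be gripped across the body at any yaw
- jar_yellow: loose glaze jar, about 0.13 kg: white round body 48 mm in diameter and 52 mm tall with a yellow band around it, and a yellow screw cap (43 mm in diameter) above; 72 mm tall in all. Origin: centre of its underside; z up along its axis. At the start it stands in the drip dish of another colour. It can be gripped across the body at any yaw
- jar_blue: loose glaze jar, about 0.13 kg: white round body 48 mm in diameter and 52 mm tall with a blue band around it, and a blue screw cap (43 mm in diameter) above; 72 mm tall in all. Origin: centre of its underside; z up along its axis. At the start it stands in the drip dish of another colour. It can be gripped across the body at any yaw
- jar_green: loose glaze jar, about 0.13 kg: white round body 48 mm in diameter and 52 mm tall with a green band around it, and a green screw cap (43 mm in diameter) above; 72 mm tall in all. Origin: centre of its underside; z up along its axis. At the start it stands in the drip dish of another colour. It can be gripped across the body at any yaw
- dish_red: red round drip dish fixed to the bench, 84 mm outer diameter, 76 mm inner diameter, a 6 mm rim (top 14 mm above the bench) around a flat inner floor 8 mm above the bench. Origin: centre of its underside, on the bench; z up. At the start it holds a jar of another colour; dish centres are at least 90 mm apart
- dish_yellow: yellow round drip dish fixed to the bench, 84 mm outer diameter, 76 mm inner diameter, a 6 mm rim (top 14 mm above the bench) around a flat inner floor 8 mm above the bench. Origin: centre of its underside, on the bench; z up. At the start it holds a jar of another colour; dish centres are at least 90 mm apart
- dish_blue: blue round drip dish fixed to the bench, 84 mm outer diameter, 76 mm inner diameter, a 6 mm rim (top 14 mm above the bench) around a flat inner floor 8 mm above the bench. Origin: centre of its underside, on the bench; z up. At the start it holds a jar of another colour; dish centres are at least 90 mm apart
- dish_green: green round drip dish fixed to the bench, 84 mm outer diameter, 76 mm inner diameter, a 6 mm rim (top 14 mm above the bench) around a flat inner floor 8 mm above the bench. Origin: centre of its underside, on the bench; z up. At the start it holds a jar of another colour; dish centres are at least 90 mm apart
- dish_spare: grey round drip dish fixed to the bench, of the same shape and size as the coloured ones (inner floor 8 mm above the bench, inner diameter 76 mm). Origin: centre of its underside. Empty at the start: room for one jar
- cup: bystander: white handleless cup, loose, 58 mm in diameter at the rim, 62 mm tall, standing between the dishes of the back row. Origin: centre of its underside. Elsewhere among the dishes lie a flat wooden rib and a wooden-handled trimming tool, all lower than 15 mm; nothing else among the dishes is taller than the jars, and a mug 85 mm tall and a bowl stand further out beside the back row
Things that resemble listed ones, but are neither listed nor needed, are in the scene too. Several things look just like the dish_yellow: the one meant starts farthest to the robot's right.

How it is judged:
At the end, for the whole second after the job is handed in: Each of the four jars stands released, at rest and upright (within 0.1 rad) on the inner floor of the dish of its own colour (underside 5 to 11.5 mm above the dish's underside), its axis within 16 mm of the dish's centre; the grey dish is thereby empty again (horizontal distance between jar_red and dish_red below 0.016 m and z of jar_red in the frame of dish_red between 0.005 and 0.0115 m and angle between each of jar_red, jar_yellow, jar_blue, jar_green's own z axis and vertical below 0.1 rad and linear speed of each of jar_red, jar_yellow, jar_blue, jar_green below 0.02 m/s and horizontal distance between jar_yellow and dish_yellow below 0.016 m and z of jar_yellow in the frame of dish_yellow between 0.005 and 0.0115 m and horizontal distance between jar_blue and dish_blue below 0.016 m and z of jar_blue in the frame of dish_blue between 0.005 and 0.0115 m and horizontal distance between jar_green and dish_green below 0.016 m and z of jar_green in the frame of dish_green between 0.005 and 0.0115 m); the robot touches nothing.
It fails at once if a jar is tipped over (tilted by more than 0.6 rad) (angle between any of jar_red, jar_yellow, jar_blue, jar_green's own z axis and vertical above 0.6 rad).
It fails at once if a jar is stood on the bench itself (its underside within 4 mm of the bench) (height (world z) of any of jar_red, jar_yellow, jar_blue, jar_green below 0.004 m).
It fails at once if a jar is dropped (in free air, with its underside more than 30 mm above the bench) ((height (world z) of jar_red above 0.03 m and contact force between jar_red and anything else below 0.01 N) or (height (world z) of jar_yellow above 0.03 m and contact force between jar_yellow and anything else below 0.01 N) or (height (world z) of jar_blue above 0.03 m and contact force between jar_blue and anything else below 0.01 N) or (height (world z) of jar_green above 0.03 m and contact force between jar_green and anything else below 0.01 N)).
It fails at once if the white cup is moved by more than 20 mm or tipped (distance of cup from where it was at the start of the episode above 0.02 m or angle between cup's own z axis and vertical above 0.4 rad).
It also fails if it takes over 128 s, if anything falls off the work surface, if the arm or the gripper's body presses on something with over 40 N, if the wrist force passes 120 N, or if a joint passes its speed limit or range.

## Working session

There is one attempt and no reset: what is moved stays moved. The work goes in short steps, Python scripts to look and compute and a tool call to move; the robot and the scene stay as the last step left them, time stands still between calls to the robot, and variables do not carry over. Pictures are saved under pics/ and viewed, at most 14 in all, crops included, and the job is handed in when it is done.

Besides the shell and the picture viewer there is one more tool, called after "Emit:" as name(argument=value, ...), one argument or row to a line, values as JSON. servo_tool: Moves the arm, as the interface text tells. Its arguments: {"type":"object","properties":{"rows":{"type":"array","items":{"type":"array","items":{"type":"array","items":{"type":"number"}}}},"squeeze":{"type":"number"}},"required":["rows"]}

```bash
mkdir -p pics && python3 - <<'E'
from station import manip
import cv2,numpy as np
s=manip.sense();print(s)
for n in("scene","top"):
    im=manip.snapshot(n);cv2.imwrite(f"pics/{n}0.png",im);c=manip.camera_info(n);print(n,c["K"],c["camera_from_world"])
E
```

```text
{'t': 0.0, 'q': array([-1.35649111e+00,  5.28473620e-01,  1.43386765e+00, -3.32440631e-05,
        1.18141204e+00, -1.78536487e-01]), 'qd': array([ 5.88589158e-04,  1.22137207e-05,  6.63934545e-04, -5.70804027e-05,
       -1.26586343e-03, -9.16634392e-04]), 'tau': array([-9.44336753e-04, -4.42355204e+01, -1.78027081e+01, -4.10244475e-04,
        8.31036974e-03,  1.47589791e-06]), 'tcp_pos': array([ 0.2391145 , -0.57673375,  0.24934002]), 'tool_rot': array([ 9.80769559e-01,  1.95166352e-01, -3.46883784e-05, -1.07987798e-03]), 'force': array([ 0.20983277, -1.08147152, -0.51904631]), 'ft_torque': array([-0.02988489, -0.02919784,  0.00344849]), 'gripper_force': 0.0, 'finger_gap': 1.0025939776318684}
scene [[529.82679491   0.         288.85767364]
 [  0.         529.82679491 206.3144052 ]
 [  0.           0.           1.        ]] [[-0.37288746  0.92775831 -0.01481432  0.18216907]
 [ 0.79812972  0.31256223 -0.5150668  -0.39016991]
 [-0.47322711 -0.2038857  -0.85702201  1.12004472]
 [ 0.          0.          0.          1.        ]]
top [[429.3530394    0.         282.52055238]
 [  0.         429.3530394  217.00140162]
 [  0.           0.           1.        ]] [[ 0.00620348 -0.99988662  0.01372117  0.00952171]
 [-0.99670917 -0.00729163 -0.08073207  0.51231612]
 [ 0.08082296 -0.01317519 -0.99664139  0.82702734]
 [ 0.          0.          0.          1.        ]]
```

View pics/top0.png

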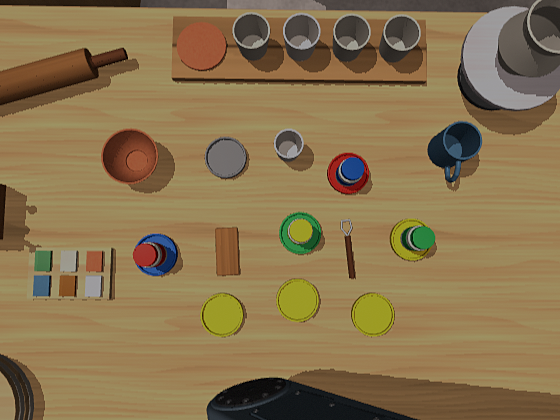

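View pics/scene0.png

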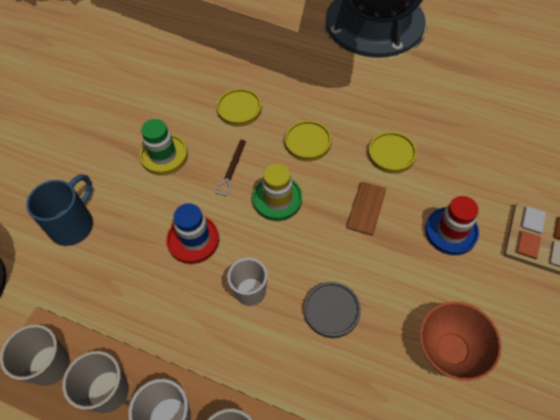

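The top view shows jars mismatched in two swapped pairs:
- The blue jar is in the red dish (348,173) and the red jar in the blue dish (157,255).
- The yellow jar is in the green dish (300,233) and the green jar in a yellow dish (412,240).
- The grey dish is at (226,158) and the cup at (288,144).

The yellow dish candidates are (223,315), (298,300), (373,314) and (412,240). The robot's right is image right, so (412,240) fits. It is also the only one holding a jar. I'll measure now and confirm it in a crop.

```bash
cat > h.py <<'E'
import cv2,numpy as np
from scipy.optimize import least_squares
from station import manip
HUE={"red":[(0,6),(172,180)],"yellow":[(24,35)],"blue":[(105,125)],"green":[(50,80)]}
def ray(uv,c,z):
    uv=np.asarray(uv,float).reshape(-1,2);K=c["K"];T=c["camera_from_world"];R,t=T[:3,:3],T[:3,3]
    d=np.c_[uv,np.ones(len(uv))]@np.linalg.inv(K).T@R;o=-R.T@t
    return o[:2]+d[:,:2]*((z-o[2])/d[:,2])[:,None]
def mask(im,col):
    h=cv2.cvtColor(im,cv2.COLOR_BGR2HSV);m=0
    for a,b in HUE[col]: m=m|cv2.inRange(h,(a,150,50),(b,255,255))
    return m
def comps(m,amin=80):
    n,l,s,c=cv2.connectedComponentsWithStats(m)
    return [((l==i).astype(np.uint8)*255,s[i,4],c[i]) for i in range(1,n) if s[i,4]>amin]
def circle(m,c,z,r):
    # known-radius circle fitted to the mask's outline cast on plane z
    cs=cv2.findContours(m,cv2.RETR_EXTERNAL,cv2.CHAIN_APPROX_NONE)[0]
    p=ray(cv2.convexHull(np.vstack(cs)).reshape(-1,2),c,z)
    pts=ray(np.vstack(cs).reshape(-1,2),c,z);x0=(p.max(0)+p.min(0))/2
    f=least_squares(lambda x:np.hypot(*(pts-x).T)-r,x0,loss="soft_l1",f_scale=.001)
    return f.x,np.median(np.abs(f.fun)),pts.max(0)-pts.min(0)
E
python3 - <<'E'
from h import *
im=cv2.imread("pics/top0.png");c=manip.camera_info("top")
for k in HUE:
    for m,a,ce in comps(mask(im,k)):
        if not(120<ce[1]<340 and 120<ce[0]<440):continue
        for nm,z,r in(("dish",.014,.042),("cap",.08,.0215)):
            x,e,ext=circle(m,c,z,r);print(k,a,ce.round(),nm,x.round(4),"res",e.round(4),"ext",ext.round(3))
print("grey",ray([226,158],c,.014),"cup",ray([289,144],c,.06))
cv2.imwrite("pics/crop.png",cv2.resize(im[200:340,190:450],None,fx=3,fy=3,interpolation=2))
E
```

```text
red 684 [346. 174.] dish [ 0.6031 -0.1179] res 0.0012 ext [0.082 0.083]
red 684 [346. 174.] cap [ 0.5905 -0.1068] res 0.0161 ext [0.075 0.076]
red 423 [144. 255.] dish [0.4693 0.2919] res 0.0114 ext [0.041 0.043]
red 423 [144. 255.] cap [0.4372 0.2645] res 0.0014 ext [0.038 0.04 ]
yellow 399 [301. 230.] dish [ 0.4789 -0.0566] res 0.0122 ext [0.044 0.042]
yellow 399 [301. 230.] cap [ 0.4833 -0.0196] res 0.0017 ext [0.04  0.039]
yellow 633 [405. 240.] dish [ 0.4707 -0.2448] res 0.0019 ext [0.082 0.076]
yellow 633 [405. 240.] cap [ 0.4696 -0.2217] res 0.0149 ext [0.075 0.07 ]
yellow 1434 [297. 300.] dish [ 0.3501 -0.0165] res 0.0009 ext [0.081 0.082]
yellow 1434 [297. 300.] cap [ 0.3571 -0.0133] res 0.0164 ext [0.075 0.076]
yellow 1432 [222. 315.] dish [0.3211 0.1312] res 0.0009 ext [0.083 0.082]
yellow 1432 [222. 315.] cap [0.3302 0.123 ] res 0.0163 ext [0.076 0.076]
yellow 1435 [373. 314.] dish [ 0.3229 -0.1649] res 0.001 ext [0.083 0.081]
yellow 1435 [373. 314.] cap [ 0.3323 -0.1505] res 0.0164 ext [0.077 0.075]
blue 390 [353. 168.] dish [ 0.638  -0.1071] res 0.0108 ext [0.043 0.042]
blue 390 [353. 168.] cap [ 0.5994 -0.1156] res 0.0015 ext [0.04  0.039]
blue 663 [161. 254.] dish [0.4379 0.2651] res 0.0027 ext [0.08  0.077]
blue 663 [161. 254.] cap [0.4378 0.244 ] res 0.0146 ext [0.074 0.071]
green 760 [300. 234.] dish [ 0.482  -0.0215] res 0.0022 ext [0.078 0.08 ]
green 760 [300. 234.] cap [ 0.4796 -0.019 ] res 0.0152 ext [0.072 0.073]
green 403 [423. 237.] dish [ 0.4668 -0.2996] res 0.0109 ext [0.044 0.044]
green 403 [423. 237.] cap [ 0.4719 -0.2446] res 0.0014 ext [0.04  0.041]
grey [[0.63084304 0.12716711]] cup [[0.64895596 0.00200145]]
```

View pics/crop.png

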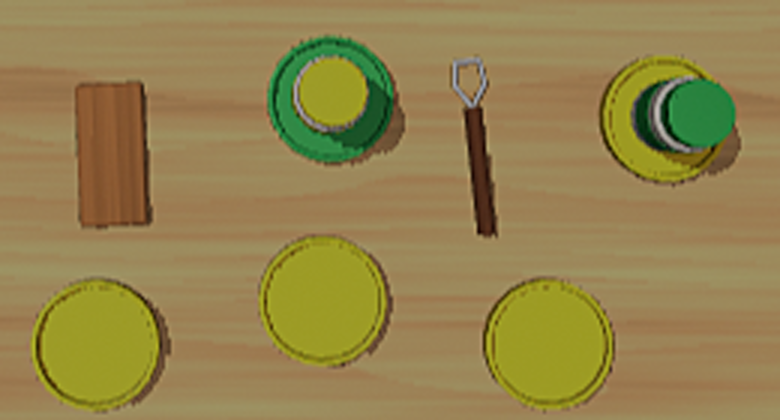

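The crop confirms it: the yellow dish at (412,240) is the right-most one and holds the green jar. The other three yellow dishes are empty decoys. The fits agree with the given sizes (84 mm rims, 43 mm caps).

First I align the tool with the world axes and head over the green jar.

Emit:
servo_tool(
  rows=[
    [[0,0,5.63,0,0,0,1],[0,0,5.63,0,0,0,1],[0,0,5.63,0,0,0,1],[0,0,5.63,0,0,0,1],[0,0,0,0.021,-0.03,0,1],[0,0,0,0.021,-0.03,0,1],[0,0,0,0.021,-0.03,0,1],[0,0,0,0.021,-0.03,0,1]],
  ],
  squeeze=40,
)

```text
t: 0.77
tcp_pos: [0.3236, -0.4559, 0.2498]
tool_rot: [1.0, -0.001, -0.0, -0.001]
force: [1.2, 0.1, -0.3]
finger_gap: 1.0
gripper_force: 0.0
```

Emit:
servo_tool(
  rows=[
    [[0,0,0,0.021,-0.03,0.007,1],[0,0,0,0.021,-0.03,0.007,1],[0,0,0,0.021,-0.03,0.007,1],[0,0,0,0.021,-0.03,0.007,1],[0,0,0,0.021,-0.03,0.007,1],[0,0,0,0.021,-0.03,0.007,1],[0,0,0,0.021,-0.03,0.007,1],[0,0,0,0,0,0,1]],
  ],
)

```text
t: 1.43
tcp_pos: [0.4717, -0.2412, 0.1997]
tool_rot: [1.0, 0.003, -0.001, -0.002]
force: [-0.7, -0.5, 0.2]
finger_gap: 1.0
gripper_force: 0.0
```

```bash
python3 - <<'E'
from h import *
c=manip.camera_info("wrist");im=manip.snapshot("wrist");cv2.imwrite("pics/w1.png",im)
print(manip.sense()["tcp_pos"])
for k,z,r in(("green",.08,.0215),("yellow",.014,.042)):
    for m,a,ce in comps(mask(im,k),600):
        x,e,ext=circle(m,c,z,r);print(k,a,ce.round(),x.round(4),e.round(4),ext.round(3))
E
```

```text
[ 0.47096866 -0.24388882  0.20023785]
green 2414 [ 71. 170.] [ 0.4981 -0.0685] 0.0093 [0.065 0.061]
green 2028 [284. 205.] [ 0.473  -0.2475] 0.0006 [0.043 0.041]
yellow 2459 [280. 173.] [ 0.4704 -0.2465] 0.001 [0.079 0.083]
yellow 872 [ 58. 172.] [0.4675 0.0181] 0.0064 [0.056 0.048]
yellow 1780 [ 17. 190.] [0.4465 0.0032] 0.0074 [0.056 0.051]
yellow 4091 [ 82. 285.] [ 0.3511 -0.0213] 0.0023 [0.088 0.09 ]
yellow 3505 [215. 307.] [ 0.324  -0.1695] 0.0024 [0.09 0.08]
```

View pics/w1.png

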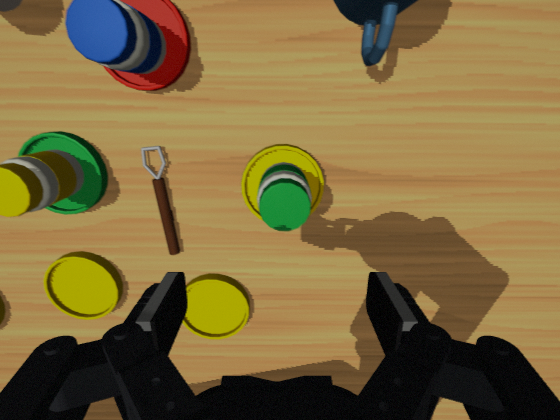

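The wrist view agrees with the top view to about 2 mm: cap at (284,205), yellow dish at (282,178). I'll descend and grip.

Emit:
servo_tool(
  rows=[
    [[0,0,0,0.0015,0.002,0.03,1],[0,0,0,0,0,0.03,1],[0,0,0,0,0,0.03,1],[0,0,0,0,0,0.03,1],[0,0,0,0,0,0.02,1],[0,0,0,0,0,0.015,1],[0,0,0,0,0,0,1],[0,0,0,0,0,0,0.2]],
  ],
)

```text
t: 2.15
tcp_pos: [0.4712, -0.2501, 0.0457]
tool_rot: [1.0, -0.001, -0.001, -0.0]
force: [-0.4, -0.7, -0.5]
finger_gap: 0.883
gripper_force: 0.0
```

Emit:
servo_tool(
  rows=[
    [[0,0,0,0,0,0,0],[0,0,0,0,0,0,-1],[0,0,0,0,0,0,-1],[0,0,0,0,0,0,-1],[0,0,0,0,0,0,-1],[0,0,0,0,0,0,-1],[0,0,0,0,0,0,-1],[0,0,0,0,0,0,-1]],
  ],
)

```text
t: 2.82
tcp_pos: [0.4725, -0.2501, 0.0478]
tool_rot: [1.0, -0.0, 0.001, 0.001]
force: [-1.1, -0.4, 6.8]
finger_gap: 0.549
gripper_force: 42.1
```

Emit:
servo_tool(
  rows=[
    [[0,0,0,0,0,-0.01,-1],[0,0,0,0,0,-0.02,-1],[0,0,0,0,0,-0.03,-1],[0,0,0,0,0,-0.03,-1],[0,0,0,0,0,-0.03,-1],[0,0,0,0,0,-0.02,-1],[0,0,0,0,0,0,-1],[0,0,0,0,0,0,-1]],
  ],
)

```text
t: 3.48
tcp_pos: [0.4722, -0.2496, 0.1879]
tool_rot: [1.0, 0.0, 0.001, 0.001]
force: [-0.3, 0.1, -2.8]
finger_gap: 0.545
gripper_force: 41.5
```

```bash
python3 - <<'E'
from h import *
for i in range(4):
    s=manip.sense();print(s["t"],s["tcp_pos"].round(4),s["force"].round(1),s["gripper_force"]);im=manip.snapshot("top")
E
```

```text
3.4833 [ 0.4722 -0.2496  0.1879] [-0.3  0.1 -2.8] 41.50130116380751
3.5333 [ 0.4714 -0.249   0.1865] [-0.3 -0.2 -2.3] 41.47460812702775
3.5833 [ 0.471  -0.2487  0.1857] [-0.3  0.2 -0.7] 41.4631384704262
3.6333 [ 0.4709 -0.2486  0.1851] [ 0.3 -0.  -1.2] 41.45964880473912
```

Emit:
servo_tool(
  rows=[
    [[0,0,0,0.006,-0.014,0,-1],[0,0,0,0.0123,-0.029,0,-1],[0,0,0,0.0123,-0.029,0,-1],[0,0,0,0.0123,-0.029,0,-1],[0,0,0,0.0123,-0.029,0,-1],[0,0,0,0.0123,-0.029,0,-1],[0,0,0,0.0123,-0.029,0,-1],[0,0,0,0.0123,-0.029,0,-1]],
  ],
)

```text
t: 4.35
tcp_pos: [0.5635, -0.0308, 0.1846]
tool_rot: [1.0, -0.0, -0.002, -0.0]
force: [0.5, -0.7, -1.2]
finger_gap: 0.548
gripper_force: 41.5
```

Emit:
servo_tool(
  rows=[
    [[0,0,0,0.0123,-0.029,0,-1],[0,0,0,0.0123,-0.029,0,-1],[0,0,0,0.0123,-0.029,0,-1],[0,0,0,0.0123,-0.029,0,-1],[0,0,0,0.0123,-0.029,0,-1],[0,0,0,0.006,-0.0135,0,-1],[0,0,0,0,0,0,-1],[0,0,0,0,0,0,-1]],
  ],
)

```text
t: 5.02
tcp_pos: [0.6307, 0.1264, 0.1847]
tool_rot: [1.0, 0.001, -0.002, 0.0]
force: [-0.8, -0.0, -1.3]
finger_gap: 0.547
gripper_force: 41.5
```

```bash
python3 - <<'E'
from h import *
for i in range(3):
    im=manip.snapshot("top");s=manip.sense();print(s["t"],s["tcp_pos"].round(4),s["force"].round(1),s["gripper_force"])
E
```

```text
5.0667 [0.6305 0.1255 0.1849] [-0.5 -1.  -0.8] 41.48295717313886
5.1167 [0.6305 0.1249 0.1853] [ 0.5 -0.3 -1. ] 41.482680067420006
5.1667 [0.6307 0.1246 0.1856] [-0.4 -0.  -0.5] 41.482723066583276
```

Emit:
servo_tool(
  rows=[
    [[0,0,0,0,-0.002,0.02,-1],[0,0,0,0,0,0.03,-1],[0,0,0,0,0,0.03,-1],[0,0,0,0,0,0.03,-1],[0,0,0,0,0,0.016,-1],[0,0,0,0,0,0.008,-1],[0,0,0,0,0,0.004,-1],[0,0,0,0,0,0,-1]],
  ],
)

```text
t: 5.83
tcp_pos: [0.6311, 0.1269, 0.0488]
tool_rot: [1.0, -0.001, -0.001, 0.0]
force: [0.7, -0.2, -1.3]
finger_gap: 0.551
gripper_force: 41.5
```

Emit:
servo_tool(
  rows=[
    [[0,0,0,0,0,0,-1],[0,0,0,0,0,0,-1],[0,0,0,0,0,0,-1]],
  ],
)

```text
t: 6.08
tcp_pos: [0.6324, 0.1278, 0.0493]
tool_rot: [1.0, -0.0, 0.001, -0.0]
force: [-0.6, -0.2, -1.7]
finger_gap: 0.547
gripper_force: 41.5
```

Emit:
servo_tool(
  rows=[
    [[0,0,0,0,0,0.0015,-1],[0,0,0,0,0,0,-1],[0,0,0,0,0,0.001,-1],[0,0,0,0,0,0,-1]],
  ],
)

```text
t: 6.42
tcp_pos: [0.6324, 0.128, 0.0478]
tool_rot: [1.0, 0.0, 0.001, 0.0]
force: [-2.1, -0.6, 9.7]
finger_gap: 0.546
gripper_force: 42.6
```

```bash
python3 - <<'E'
from h import *
for i in range(3):
    im=manip.snapshot("top");s=manip.sense();print(s["t"],s["tcp_pos"].round(4),s["force"].round(1),s["gripper_force"])
E
```

```text
6.4667 [0.6324 0.128  0.0478] [-1.7 -1.1  9.9] 42.57896661758423
6.5167 [0.6324 0.128  0.0478] [-1.9 -1.8  8.5] 42.57980480790138
6.5667 [0.6324 0.128  0.0478] [-2.  -0.1  8.5] 42.5791334733367
```

Emit:
servo_tool(
  rows=[
    [[0,0,0,0,0,0,-0.1],[0,0,0,0,0,0,0.4],[0,0,0,0,0,0,1],[0,0,0,0,0,0,1],[0,0,0,0,0,0,1],[0,0,0,0,0,-0.02,1],[0,0,0,0,0,-0.03,1],[0,0,0,0,0,-0.03,1]],
  ],
)

```text
t: 7.23
tcp_pos: [0.6304, 0.128, 0.125]
tool_rot: [1.0, -0.0, -0.002, 0.0]
force: [-0.3, -0.4, 0.3]
finger_gap: 1.0
gripper_force: 0.0
```

Emit:
servo_tool(
  rows=[
    [[0,0,0,0,0,-0.04,1],[0,0,0,-0.025,0.025,-0.018,1],[0,0,0,-0.025,0.025,0,1],[0,0,0,-0.025,0.025,0,1],[0,0,0,-0.025,0.025,0,1],[0,0,0,-0.025,0.025,0,1],[0,0,0,-0.024,0.022,0,1],[0,0,0,0,0,0,1]],
  ],
)

```text
t: 7.9
tcp_pos: [0.4771, -0.0208, 0.1832]
tool_rot: [1.0, -0.002, -0.003, -0.0]
force: [0.1, 0.6, -0.1]
finger_gap: 1.004
gripper_force: 0.0
```

```bash
cat > look.py <<'E'
import sys
from h import *
from time import time
im0=manip.snapshot("top");im0=manip.snapshot("top")
c=manip.camera_info("wrist");im=manip.snapshot("wrist");s=manip.sense();print(s["t"],s["tcp_pos"].round(4),s["force"].round(1))
if len(sys.argv)>1: cv2.imwrite(f"pics/{sys.argv[1]}.png",im)
for k in HUE:
    for m,a,ce in comps(mask(im,k),600):
        for nm,z,r in(("dish",.014,.042),("cap",.08,.0215)):
            x,e,ext=circle(m,c,z,r)
            if e<.002:print(k,nm,ce.round(),x.round(4),e.round(4),ext.round(3))
E
python3 look.py w2
```

```text
8.05 [ 0.4832 -0.0192  0.184 ] [1.2 0.1 0.1]
yellow dish [506. 197.] [ 0.4722 -0.2445] 0.0016 [0.085 0.091]
yellow cap [278. 209.] [ 0.4848 -0.021 ] 0.0005 [0.045 0.042]
yellow dish [275. 303.] [ 0.3516 -0.0184] 0.0013 [0.089 0.084]
blue cap [425.  40.] [ 0.6003 -0.116 ] 0.0007 [0.041 0.046]
blue dish [ 20. 237.] [0.438  0.2656] 0.002 [0.079 0.049]
green dish [281. 174.] [ 0.482  -0.0228] 0.0015 [0.074 0.082]
```

View pics/w2.png

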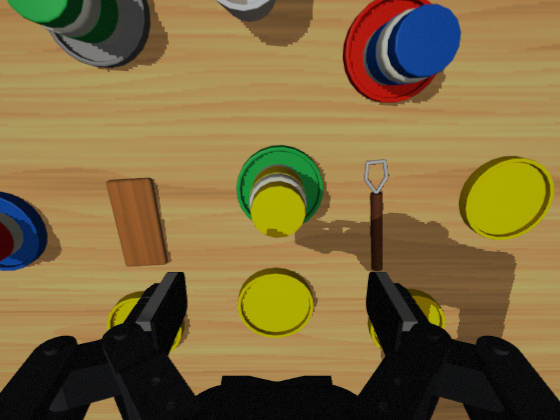

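The green jar stands in the grey dish (top left), the real yellow dish is now empty at (506,197), and the yellow cap is at (278,209) below the tool. Next I grip the yellow jar.

Emit:
servo_tool(
  rows=[
    [[0,0,0,0.001,0.001,0.02,1],[0,0,0,0,0,0.03,1],[0,0,0,0,0,0.03,1],[0,0,0,0,0,0.03,1],[0,0,0,0,0,0.018,1],[0,0,0,0,0,0.009,1],[0,0,0,0,0,0,1],[0,0,0,0,0,0,0.2]],
  ],
)

```text
t: 8.72
tcp_pos: [0.4844, -0.0195, 0.0467]
tool_rot: [1.0, 0.0, 0.0, 0.0]
force: [-0.2, 0.9, -0.2]
finger_gap: 0.889
gripper_force: 0.0
```

Emit:
servo_tool(
  rows=[
    [[0,0,0,0,0,0,0],[0,0,0,0,0,0,-1],[0,0,0,0,0,0,-1],[0,0,0,0,0,0,-1],[0,0,0,0,0,0,-1],[0,0,0,0,0,0,-1],[0,0,0,0,0,0,-1],[0,0,0,0,0,0,-1]],
  ],
)

```text
t: 9.38
tcp_pos: [0.4846, -0.02, 0.0483]
tool_rot: [1.0, -0.0, 0.002, 0.0]
force: [0.3, 0.6, 6.9]
finger_gap: 0.545
gripper_force: 41.5
```

Emit:
servo_tool(
  rows=[
    [[0,0,0,0,0,-0.01,-1],[0,0,0,0,0,-0.02,-1],[0,0,0,0,0,-0.03,-1],[0,0,0,0,0,-0.03,-1],[0,0,0,0,0,-0.03,-1],[0,0,0,0,0,-0.02,-1],[0,0,0,0,0,0,-1],[0,0,0,0,0,0,-1]],
  ],
)

```text
t: 10.05
tcp_pos: [0.4839, -0.0201, 0.1885]
tool_rot: [1.0, -0.0, 0.002, 0.001]
force: [-0.1, 0.2, -2.4]
finger_gap: 0.55
gripper_force: 41.5
```

Emit:
servo_tool(
  rows=[
    [[0,0,0,0,0,0,-1],[0,0,0,0,0,0,-1]],
  ],
)

```text
t: 10.22
tcp_pos: [0.4824, -0.0197, 0.1858]
tool_rot: [1.0, -0.0, -0.001, -0.0]
force: [0.1, 1.1, -1.8]
finger_gap: 0.545
gripper_force: 41.5
```

Emit:
servo_tool(
  rows=[
    [[0,0,0,-0.0015,0.015,0,-1],[0,0,0,-0.0015,0.03,0,-1],[0,0,0,-0.0015,0.03,0,-1],[0,0,0,-0.0015,0.03,0,-1],[0,0,0,-0.0015,0.03,0,-1],[0,0,0,-0.0015,0.03,0,-1],[0,0,0,-0.0015,0.03,0,-1],[0,0,0,-0.0015,0.02,0,-1]],
  ],
)

```text
t: 10.88
tcp_pos: [0.4708, -0.2374, 0.1852]
tool_rot: [1.0, -0.001, -0.001, -0.0]
force: [0.6, 0.5, -0.5]
finger_gap: 0.545
gripper_force: 41.5
```

Emit:
servo_tool(
  rows=[
    [[0,0,0,0,0.01,0,-1],[0,0,0,0,0,0,-1],[0,0,0,0,0,0,-1],[0,0,0,0,0,0,-1],[0,0,0,0,0,0,-1]],
  ],
)

```text
t: 11.3
tcp_pos: [0.4711, -0.2431, 0.1865]
tool_rot: [1.0, 0.001, -0.001, -0.001]
force: [0.0, -0.4, -0.4]
finger_gap: 0.551
gripper_force: 41.5
```

```bash
python3 look.py w3; python3 - <<'E'
from h import *
im=cv2.imread("pics/w3.png");cv2.imwrite("pics/w3c.png",im[100:340,130:430])
E
```

```text
11.45 [ 0.4715 -0.2438  0.1869] [-0.1 -0.4 -1.6]
yellow dish [278. 185.] [ 0.4718 -0.246 ] 0.0007 [0.077 0.083]
blue cap [81. 27.] [ 0.5992 -0.1173] 0.0012 [0.034 0.042]
green dish [ 47. 176.] [ 0.4821 -0.023 ] 0.0007 [0.083 0.083]
```

View pics/w3c.png

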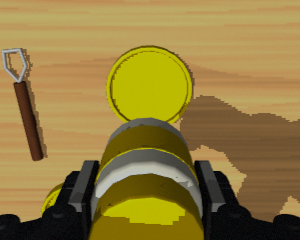

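The jar is held upright with the target dish just ahead (full-picture pixels 278,185). The dish is at about (0.471, -0.245) and the TCP at (0.4715, -0.244), so I lower it.

Emit:
servo_tool(
  rows=[
    [[0,0,0,-0.0005,0.001,0.02,-1],[0,0,0,0,0,0.03,-1],[0,0,0,0,0,0.03,-1],[0,0,0,0,0,0.03,-1],[0,0,0,0,0,0.016,-1],[0,0,0,0,0,0.008,-1],[0,0,0,0,0,0.003,-1],[0,0,0,0,0,0,-1]],
  ],
)

```text
t: 12.12
tcp_pos: [0.4712, -0.2458, 0.0497]
tool_rot: [1.0, 0.0, -0.0, -0.0]
force: [1.2, -0.1, 0.1]
finger_gap: 0.547
gripper_force: 41.5
```

Emit:
servo_tool(
  rows=[
    [[0,0,0,0,0,0.001,-1],[0,0,0,0,0,0,-1],[0,0,0,0,0,0.001,-1],[0,0,0,0,0,0,-1]],
  ],
)

```text
t: 12.45
tcp_pos: [0.4714, -0.2463, 0.0486]
tool_rot: [1.0, -0.0, 0.001, 0.001]
force: [0.1, 0.7, -0.5]
finger_gap: 0.549
gripper_force: 41.5
```

Emit:
servo_tool(
  rows=[
    [[0,0,0,0,0,0.001,-1],[0,0,0,0,0,0,-1],[0,0,0,0,0,0,-1]],
  ],
)

```text
t: 12.7
tcp_pos: [0.4713, -0.2463, 0.0483]
tool_rot: [1.0, -0.0, 0.001, 0.001]
force: [-0.4, 1.2, 7.5]
finger_gap: 0.547
gripper_force: 42.3
```

Contact (7.5 N). I release, rise and go back to the green jar in the grey dish, at (0.632, 0.128).

Emit:
servo_tool(
  rows=[
    [[0,0,0,0,0,0,-0.1],[0,0,0,0,0,0,0.4],[0,0,0,0,0,0,1],[0,0,0,0,0,0,1],[0,0,0,0,0,0,1],[0,0,0,0,0,-0.02,1],[0,0,0,0,0,-0.03,1],[0,0,0,0,0,-0.03,1]],
  ],
)

```text
t: 13.37
tcp_pos: [0.4701, -0.2453, 0.1266]
tool_rot: [1.0, -0.0, -0.001, -0.001]
force: [0.3, -0.2, 0.6]
finger_gap: 0.998
gripper_force: 0.0
```

Emit:
servo_tool(
  rows=[
    [[0,0,0,0,0,-0.04,1],[0,0,0,0.012,-0.029,-0.018,1],[0,0,0,0.0125,-0.029,0,1],[0,0,0,0.0125,-0.029,0,1],[0,0,0,0.0125,-0.029,0,1],[0,0,0,0.0125,-0.029,0,1],[0,0,0,0.0125,-0.029,0,1],[0,0,0,0.0125,-0.029,0,1]],
  ],
)

```text
t: 14.03
tcp_pos: [0.5582, -0.0414, 0.1846]
tool_rot: [1.0, -0.0, -0.0, -0.0]
force: [-0.4, -1.6, 0.4]
finger_gap: 1.001
gripper_force: 0.0
```

Emit:
servo_tool(
  rows=[
    [[0,0,0,0.0125,-0.029,0,1],[0,0,0,0.0125,-0.029,0,1],[0,0,0,0.0125,-0.029,0,1],[0,0,0,0.0125,-0.029,0,1],[0,0,0,0.0125,-0.029,0,1],[0,0,0,0.0115,-0.026,0,1],[0,0,0,0,0,0,1],[0,0,0,0,0,0,1]],
  ],
)

```text
t: 14.7
tcp_pos: [0.6319, 0.1296, 0.1842]
tool_rot: [1.0, 0.001, -0.0, 0.0]
force: [0.1, 0.2, -0.4]
finger_gap: 1.003
gripper_force: 0.0
```

```bash
python3 look.py w4
```

```text
14.85 [0.6313 0.1271 0.1844] [1.5 0.4 0.5]
red dish [512. 205.] [ 0.6053 -0.114 ] 0.0019 [0.085 0.08 ]
green cap [275. 210.] [0.6336 0.1277] 0.0006 [0.044 0.042]
green dish [430. 305.] [ 0.4802 -0.0215] 0.0014 [0.054 0.051]
```

Emit:
servo_tool(
  rows=[
    [[0,0,0,0.002,0,0.02,1],[0,0,0,0,0,0.03,1],[0,0,0,0,0,0.03,1],[0,0,0,0,0,0.03,1],[0,0,0,0,0,0.018,1],[0,0,0,0,0,0.009,1],[0,0,0,0,0,0,1],[0,0,0,0,0,0,0.2]],
  ],
)

```text
t: 15.52
tcp_pos: [0.6343, 0.1272, 0.0481]
tool_rot: [1.0, -0.001, 0.0, 0.0]
force: [0.0, 0.4, 0.1]
finger_gap: 0.878
gripper_force: 0.0
```

Emit:
servo_tool(
  rows=[
    [[0,0,0,0,0,0,0],[0,0,0,0,0,0,-1],[0,0,0,0,0,0,-1],[0,0,0,0,0,0,-1],[0,0,0,0,0,0,-1],[0,0,0,0,0,0,-1],[0,0,0,0,0,0,-1],[0,0,0,0,0,0,-1]],
  ],
)

```text
t: 16.18
tcp_pos: [0.6354, 0.128, 0.0499]
tool_rot: [1.0, -0.0, 0.002, 0.0]
force: [-1.2, -0.1, 6.1]
finger_gap: 0.546
gripper_force: 42.1
```

Emit:
servo_tool(
  rows=[
    [[0,0,0,0,0,-0.01,-1],[0,0,0,0,0,-0.02,-1],[0,0,0,0,0,-0.03,-1],[0,0,0,0,0,-0.03,-1],[0,0,0,0,0,-0.03,-1],[0,0,0,0,0,-0.02,-1],[0,0,0,0,0,0,-1],[0,0,0,0,0,0,-1]],
  ],
)

```text
t: 16.85
tcp_pos: [0.6344, 0.1282, 0.1894]
tool_rot: [1.0, -0.0, 0.001, -0.0]
force: [-0.0, 0.0, -0.8]
finger_gap: 0.549
gripper_force: 41.4
```

Emit:
servo_tool(
  rows=[
    [[0,0,0,0,0,0,-1],[0,0,0,0,0,0,-1]],
  ],
)

```text
t: 17.02
tcp_pos: [0.6325, 0.128, 0.1859]
tool_rot: [1.0, -0.0, -0.002, 0.0]
force: [-0.1, -0.9, -1.6]
finger_gap: 0.548
gripper_force: 41.4
```

Emit:
servo_tool(
  rows=[
    [[0,0,0,-0.0125,0.0125,0,-1],[0,0,0,-0.025,0.025,0,-1],[0,0,0,-0.025,0.025,0,-1],[0,0,0,-0.025,0.025,0,-1],[0,0,0,-0.025,0.025,0,-1],[0,0,0,-0.025,0.025,0,-1],[0,0,0,-0.0135,0.013,0,-1],[0,0,0,0,0,0,-1]],
  ],
)

```text
t: 17.68
tcp_pos: [0.4785, -0.0238, 0.1862]
tool_rot: [1.0, -0.002, -0.004, -0.001]
force: [-0.2, 0.1, -0.8]
finger_gap: 0.546
gripper_force: 41.5
```

Emit:
servo_tool(
  rows=[
    [[0,0,0,0,0,0,-1],[0,0,0,0,0,0,-1],[0,0,0,0,0,0,-1]],
  ],
)

```text
t: 17.93
tcp_pos: [0.484, -0.0219, 0.1875]
tool_rot: [1.0, 0.0, 0.0, -0.0]
force: [0.3, -0.1, -1.2]
finger_gap: 0.546
gripper_force: 41.5
```

```bash
python3 look.py w5
```

```text
18.0833 [ 0.4837 -0.0218  0.1876] [-0.3  0.3 -0.8]
red dish [375.  51.] [ 0.6035 -0.1194] 0.0012 [0.081 0.08 ]
yellow dish [494. 195.] [ 0.4732 -0.2407] 0.0015 [0.085 0.088]
blue cap [419.  46.] [ 0.5998 -0.1159] 0.0007 [0.042 0.045]
green dish [277. 186.] [ 0.483  -0.0231] 0.0011 [0.077 0.082]
```

Emit:
servo_tool(
  rows=[
    [[0,0,0,-0.001,0.001,0.02,-1],[0,0,0,0,0,0.03,-1],[0,0,0,0,0,0.03,-1],[0,0,0,0,0,0.03,-1],[0,0,0,0,0,0.016,-1],[0,0,0,0,0,0.008,-1],[0,0,0,0,0,0.003,-1],[0,0,0,0,0,0,-1]],
  ],
)

```text
t: 18.75
tcp_pos: [0.4822, -0.0231, 0.0508]
tool_rot: [1.0, 0.0, -0.0, -0.0]
force: [-0.3, 0.1, -0.9]
finger_gap: 0.546
gripper_force: 41.6
```

Emit:
servo_tool(
  rows=[
    [[0,0,0,0,0,0.001,-1],[0,0,0,0,0,0,-1],[0,0,0,0,0,0,-1],[0,0,0,0,0,0,-1]],
  ],
)

```text
t: 19.08
tcp_pos: [0.4825, -0.0235, 0.0505]
tool_rot: [1.0, -0.0, 0.001, 0.0]
force: [-0.7, 0.3, -1.5]
finger_gap: 0.551
gripper_force: 41.5
```

Emit:
servo_tool(
  rows=[
    [[0,0,0,0,0,0.001,-1],[0,0,0,0,0,0,-1],[0,0,0,0,0,0,-1]],
  ],
)

```text
t: 19.33
tcp_pos: [0.4824, -0.0235, 0.0498]
tool_rot: [1.0, -0.0, 0.001, 0.0]
force: [-1.2, 0.9, 6.2]
finger_gap: 0.543
gripper_force: 42.3
```

Contact. I release and move over the blue jar at (0.600, -0.116).

Emit:
servo_tool(
  rows=[
    [[0,0,0,0,0,0,-0.1],[0,0,0,0,0,0,0.4],[0,0,0,0,0,0,1],[0,0,0,0,0,0,1],[0,0,0,0,0,0,1],[0,0,0,0,0,-0.02,1],[0,0,0,0,0,-0.03,1],[0,0,0,0,0,-0.03,1]],
  ],
)

```text
t: 20.0
tcp_pos: [0.481, -0.0232, 0.1288]
tool_rot: [1.0, -0.0, -0.002, -0.0]
force: [0.3, -0.6, -0.2]
finger_gap: 0.998
gripper_force: 0.0
```

Emit:
servo_tool(
  rows=[
    [[0,0,0,0,0,-0.04,1],[0,0,0,0.019,0.015,-0.018,1],[0,0,0,0.025,0.02,0,1],[0,0,0,0.025,0.02,0,1],[0,0,0,0.025,0.02,0,1],[0,0,0,0.023,0.018,0,1],[0,0,0,0,0,0,1],[0,0,0,0,0,0,1]],
  ],
)

```text
t: 20.67
tcp_pos: [0.5996, -0.1175, 0.1862]
tool_rot: [1.0, -0.001, -0.0, -0.0]
force: [-0.4, -0.1, -0.0]
finger_gap: 1.002
gripper_force: 0.0
```

```bash
python3 look.py w6
```

```text
20.8167 [ 0.5975 -0.1155  0.1862] [ 0.3 -0.4  0.2]
red dish [282. 168.] [ 0.6034 -0.1197] 0.0011 [0.076 0.083]
yellow cap [201. 370.] [ 0.4404 -0.046 ] 0.0017 [0.055 0.053]
blue cap [278. 207.] [ 0.6013 -0.1172] 0.0006 [0.044 0.042]
green cap [184. 340.] [ 0.4796 -0.0223] 0.0006 [0.039 0.028]
```

View pics/w6.png

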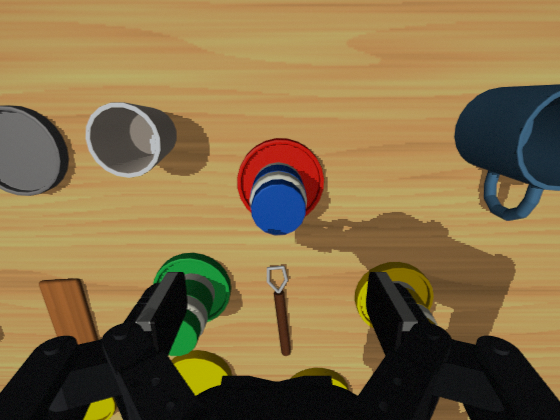

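The green and yellow jars are in their own dishes, the cup (132,140) is untouched, and the blue cap is at (278,207). Next I grip the blue jar.

Emit:
servo_tool(
  rows=[
    [[0,0,0,0.003,0.001,0.02,1],[0,0,0,0,0,0.03,1],[0,0,0,0,0,0.03,1],[0,0,0,0,0,0.03,1],[0,0,0,0,0,0.019,1],[0,0,0,0,0,0.01,1],[0,0,0,0,0,0,1],[0,0,0,0,0,0,0.2]],
  ],
)

```text
t: 21.48
tcp_pos: [0.6017, -0.117, 0.0481]
tool_rot: [1.0, 0.0, -0.0, -0.0]
force: [0.1, -0.3, -0.5]
finger_gap: 0.882
gripper_force: 0.0
```

Emit:
servo_tool(
  rows=[
    [[0,0,0,0,0,0,0],[0,0,0,0,0,0,-1],[0,0,0,0,0,0,-1],[0,0,0,0,0,0,-1],[0,0,0,0,0,0,-1],[0,0,0,0,0,0,-1],[0,0,0,0,0,0,-1],[0,0,0,0,0,0,-1]],
  ],
)

```text
t: 22.15
tcp_pos: [0.6032, -0.1179, 0.0498]
tool_rot: [1.0, -0.0, 0.002, 0.001]
force: [-0.0, 0.8, 5.9]
finger_gap: 0.548
gripper_force: 42.0
```

Emit:
servo_tool(
  rows=[
    [[0,0,0,0,0,-0.01,-1],[0,0,0,0,0,-0.02,-1],[0,0,0,0,0,-0.03,-1],[0,0,0,0,0,-0.03,-1],[0,0,0,0,0,-0.03,-1],[0,0,0,0,0,-0.02,-1],[0,0,0,0,0,0,-1],[0,0,0,0,0,0,-1]],
  ],
)

```text
t: 22.82
tcp_pos: [0.6024, -0.1176, 0.1895]
tool_rot: [1.0, -0.0, 0.001, 0.001]
force: [-0.9, 0.1, -2.1]
finger_gap: 0.544
gripper_force: 41.4
```

Emit:
servo_tool(
  rows=[
    [[0,0,0,0,0,0,-1],[0,0,0,0,0,0,-1]],
  ],
)

```text
t: 22.98
tcp_pos: [0.6006, -0.117, 0.1861]
tool_rot: [1.0, -0.0, -0.002, -0.001]
force: [-0.8, -0.4, -2.0]
finger_gap: 0.546
gripper_force: 41.4
```

Emit:
servo_tool(
  rows=[
    [[0,0,0,0.0015,-0.0145,0,-1],[0,0,0,0.0035,-0.03,0,-1],[0,0,0,0.0035,-0.03,0,-1],[0,0,0,0.0035,-0.03,0,-1],[0,0,0,0.0035,-0.03,0,-1],[0,0,0,0.0035,-0.03,0,-1],[0,0,0,0.0035,-0.03,0,-1],[0,0,0,0.0035,-0.03,0,-1]],
  ],
)

```text
t: 23.65
tcp_pos: [0.6269, 0.1095, 0.1862]
tool_rot: [1.0, -0.0, -0.002, -0.0]
force: [-0.4, -0.4, -1.4]
finger_gap: 0.545
gripper_force: 41.4
```

Emit:
servo_tool(
  rows=[
    [[0,0,0,0.0035,-0.02,0,-1],[0,0,0,0,0,0,-1],[0,0,0,0,0,0,-1],[0,0,0,0,0,0,-1],[0,0,0,0,0,0,-1],[0,0,0,0,0,0,-1]],
  ],
)

```text
t: 24.15
tcp_pos: [0.6313, 0.126, 0.1874]
tool_rot: [1.0, -0.001, -0.0, 0.0]
force: [0.1, -0.4, -1.8]
finger_gap: 0.548
gripper_force: 41.5
```

Emit:
servo_tool(
  rows=[
    [[0,0,0,0,-0.001,0.02,-1],[0,0,0,0,0,0.03,-1],[0,0,0,0,0,0.03,-1],[0,0,0,0,0,0.03,-1],[0,0,0,0,0,0.016,-1],[0,0,0,0,0,0.008,-1],[0,0,0,0,0,0.003,-1],[0,0,0,0,0,0,-1]],
  ],
)

```text
t: 24.82
tcp_pos: [0.6314, 0.1272, 0.051]
tool_rot: [1.0, -0.001, -0.0, 0.0]
force: [0.2, -0.0, -1.7]
finger_gap: 0.544
gripper_force: 41.5
```

Emit:
servo_tool(
  rows=[
    [[0,0,0,0,0,0.001,-1],[0,0,0,0,0,0,-1],[0,0,0,0,0,0.001,-1],[0,0,0,0,0,0,-1],[0,0,0,0,0,0,-1]],
  ],
)

```text
t: 25.23
tcp_pos: [0.6326, 0.128, 0.0499]
tool_rot: [1.0, -0.0, 0.001, 0.0]
force: [0.4, -0.9, 2.0]
finger_gap: 0.546
gripper_force: 41.9
```

Emit:
servo_tool(
  rows=[
    [[0,0,0,0,0,0,-0.1],[0,0,0,0,0,0,0.4],[0,0,0,0,0,0,1],[0,0,0,0,0,0,1],[0,0,0,0,0,0,1],[0,0,0,0,0,-0.02,1],[0,0,0,0,0,-0.03,1],[0,0,0,0,0,-0.03,1]],
  ],
)

```text
t: 25.9
tcp_pos: [0.6303, 0.128, 0.1282]
tool_rot: [1.0, -0.0, -0.002, 0.0]
force: [0.4, -0.3, -0.4]
finger_gap: 1.001
gripper_force: 0.0
```

Emit:
servo_tool(
  rows=[
    [[0,0,0,0,0,-0.04,1],[0,0,0,-0.018,-0.012,-0.018,1],[0,0,0,-0.025,-0.018,0,1],[0,0,0,-0.025,-0.018,0,1],[0,0,0,-0.025,-0.018,0,1],[0,0,0,-0.025,-0.018,0,1],[0,0,0,-0.025,-0.018,0,1],[0,0,0,-0.025,-0.018,0,1]],
  ],
)

```text
t: 26.57
tcp_pos: [0.462, 0.2487, 0.1868]
tool_rot: [1.0, -0.0, -0.0, -0.0]
force: [0.0, 0.6, 0.2]
finger_gap: 1.0
gripper_force: 0.0
```

Emit:
servo_tool(
  rows=[
    [[0,0,0,-0.025,-0.0165,0,1],[0,0,0,0,0,0,1],[0,0,0,0,0,0,1]],
  ],
)

```text
t: 26.82
tcp_pos: [0.437, 0.2653, 0.1868]
tool_rot: [1.0, 0.001, -0.0, 0.0]
force: [0.7, 0.6, 0.0]
finger_gap: 1.0
gripper_force: 0.0
```

```bash
python3 look.py w7
```

```text
26.9667 [0.4399 0.2644 0.187 ] [ 0.3 -0.3  0.2]
red cap [277. 213.] [0.4382 0.2634] 0.0006 [0.045 0.042]
blue dish [278. 176.] [0.4369 0.2627] 0.0014 [0.074 0.082]
```

Emit:
servo_tool(
  rows=[
    [[0,0,0,-0.001,0,0.02,1],[0,0,0,0,0,0.03,1],[0,0,0,0,0,0.03,1],[0,0,0,0,0,0.03,1],[0,0,0,0,0,0.019,1],[0,0,0,0,0,0.01,1],[0,0,0,0,0,0,1],[0,0,0,0,0,0,0.2]],
  ],
)

```text
t: 27.63
tcp_pos: [0.4385, 0.2642, 0.0477]
tool_rot: [1.0, -0.001, 0.0, -0.0]
force: [-0.6, -0.1, 0.0]
finger_gap: 0.885
gripper_force: 0.0
```

Emit:
servo_tool(
  rows=[
    [[0,0,0,0,0,0,0],[0,0,0,0,0,0,-1],[0,0,0,0,0,0,-1],[0,0,0,0,0,0,-1],[0,0,0,0,0,0,-1],[0,0,0,0,0,0,-1],[0,0,0,0,0,0,-1],[0,0,0,0,0,0,-1]],
  ],
)

```text
t: 28.3
tcp_pos: [0.4387, 0.2649, 0.0495]
tool_rot: [1.0, 0.0, 0.002, -0.0]
force: [-0.3, -0.8, 7.1]
finger_gap: 0.547
gripper_force: 41.4
```

Emit:
servo_tool(
  rows=[
    [[0,0,0,0,0,-0.01,-1],[0,0,0,0,0,-0.02,-1],[0,0,0,0,0,-0.03,-1],[0,0,0,0,0,-0.03,-1],[0,0,0,0,0,-0.03,-1],[0,0,0,0,0,-0.02,-1],[0,0,0,0,0,0,-1],[0,0,0,0,0,0,-1]],
  ],
)

```text
t: 28.97
tcp_pos: [0.4379, 0.2649, 0.1895]
tool_rot: [1.0, -0.0, 0.002, -0.001]
force: [-0.8, 0.1, -1.8]
finger_gap: 0.546
gripper_force: 41.4
```

Emit:
servo_tool(
  rows=[
    [[0,0,0,0,0,0,-1],[0,0,0,0,0,0,-1]],
  ],
)

```text
t: 29.13
tcp_pos: [0.4364, 0.2642, 0.1867]
tool_rot: [1.0, -0.0, -0.001, 0.0]
force: [-0.6, 0.4, -1.7]
finger_gap: 0.547
gripper_force: 41.4
```

Emit:
servo_tool(
  rows=[
    [[0,0,0,0.006,0.014,0,-1],[0,0,0,0.012,0.028,0,-1],[0,0,0,0.012,0.028,0,-1],[0,0,0,0.012,0.028,0,-1],[0,0,0,0.012,0.028,0,-1],[0,0,0,0.012,0.028,0,-1],[0,0,0,0.012,0.028,0,-1],[0,0,0,0.012,0.028,0,-1]],
  ],
)

```text
t: 29.8
tcp_pos: [0.5269, 0.0532, 0.1861]
tool_rot: [1.0, -0.0, -0.002, -0.0]
force: [1.0, 0.1, -1.0]
finger_gap: 0.542
gripper_force: 41.4
```

Emit:
servo_tool(
  rows=[
    [[0,0,0,0.012,0.028,0,-1],[0,0,0,0.012,0.028,0,-1],[0,0,0,0.012,0.028,0,-1],[0,0,0,0.012,0.028,0,-1],[0,0,0,0.012,0.028,0,-1],[0,0,0,0.012,0.028,0,-1],[0,0,0,0.004,0.005,0,-1],[0,0,0,0,0,0,-1]],
  ],
)

```text
t: 30.47
tcp_pos: [0.6039, -0.1207, 0.1859]
tool_rot: [1.0, -0.002, -0.001, -0.0]
force: [0.5, -0.7, -0.8]
finger_gap: 0.549
gripper_force: 41.5
```

Emit:
servo_tool(
  rows=[
    [[0,0,0,0,0,0,-1],[0,0,0,0,0,0,-1],[0,0,0,0,0,0,-1]],
  ],
)

```text
t: 30.72
tcp_pos: [0.6024, -0.1167, 0.1872]
tool_rot: [1.0, 0.001, -0.001, -0.001]
force: [0.3, -1.0, -0.3]
finger_gap: 0.548
gripper_force: 41.5
```

```bash
python3 look.py w8
```

```text
30.8667 [ 0.6031 -0.1173  0.1879] [-0.6  0.2 -1.3]
red dish [279. 184.] [ 0.6046 -0.12  ] 0.0009 [0.079 0.082]
```

Emit:
servo_tool(
  rows=[
    [[0,0,0,0.0005,0.0015,0.02,-1],[0,0,0,0,0,0.03,-1],[0,0,0,0,0,0.03,-1],[0,0,0,0,0,0.03,-1],[0,0,0,0,0,0.016,-1],[0,0,0,0,0,0.008,-1],[0,0,0,0,0,0.003,-1],[0,0,0,0,0,0,-1]],
  ],
)

```text
t: 31.53
tcp_pos: [0.6039, -0.1196, 0.051]
tool_rot: [1.0, 0.0, -0.0, -0.0]
force: [0.1, -0.8, -0.6]
finger_gap: 0.549
gripper_force: 41.5
```

Emit:
servo_tool(
  rows=[
    [[0,0,0,0,0,0.001,-1],[0,0,0,0,0,0,-1],[0,0,0,0,0,0.001,-1],[0,0,0,0,0,0,-1],[0,0,0,0,0,0,-1]],
  ],
)

```text
t: 31.95
tcp_pos: [0.6044, -0.1202, 0.0495]
tool_rot: [1.0, -0.0, 0.001, 0.0]
force: [0.3, 0.5, 1.0]
finger_gap: 0.55
gripper_force: 41.7
```

Emit:
servo_tool(
  rows=[
    [[0,0,0,0,0,0,-0.1],[0,0,0,0,0,0,0.4],[0,0,0,0,0,0,1],[0,0,0,0,0,0,1],[0,0,0,0,0,0,1],[0,0,0,0,0,-0.02,1],[0,0,0,0,0,-0.03,1],[0,0,0,0,0,-0.03,1]],
  ],
)

```text
t: 32.62
tcp_pos: [0.603, -0.1196, 0.1285]
tool_rot: [1.0, -0.0, -0.002, -0.001]
force: [0.0, -0.4, 0.6]
finger_gap: 1.0
gripper_force: 0.0
```

Emit:
servo_tool(
  rows=[
    [[0,0,0,0,0,-0.04,1],[0,0,0,0.004,-0.028,-0.018,1],[0,0,0,0.004,-0.035,0,1],[0,0,0,0.004,-0.035,0,1],[0,0,0,0.004,-0.035,0,1],[0,0,0,0.004,-0.035,0,1],[0,0,0,0.004,-0.035,0,1],[0,0,0,0.004,-0.035,0,1]],
  ],
)

```text
t: 33.28
tcp_pos: [0.6318, 0.1197, 0.1868]
tool_rot: [1.0, -0.0, -0.0, -0.0]
force: [0.7, 0.1, -0.6]
finger_gap: 1.002
gripper_force: 0.0
```

Emit:
servo_tool(
  rows=[
    [[0,0,0,0.001,-0.01,0,1],[0,0,0,0,0,0,1],[0,0,0,0,0,0,1],[0,0,0,0,0,0,1]],
  ],
)

```text
t: 33.62
tcp_pos: [0.6329, 0.1266, 0.1866]
tool_rot: [1.0, -0.001, -0.0, 0.0]
force: [-0.1, -0.1, 0.5]
finger_gap: 0.996
gripper_force: 0.0
```

```bash
python3 look.py w9
```

```text
33.7667 [0.6331 0.1262 0.1868] [ 0.3 -0.9  0.4]
red dish [513. 211.] [ 0.6063 -0.1133] 0.0014 [0.085 0.084]
blue cap [273. 214.] [0.631  0.1279] 0.0006 [0.044 0.041]
blue dish [182. 352.] [0.4376 0.2651] 0.0019 [0.066 0.033]
```

Emit:
servo_tool(
  rows=[
    [[0,0,0,-0.001,-0.0015,0.02,1],[0,0,0,0,0,0.03,1],[0,0,0,0,0,0.03,1],[0,0,0,0,0,0.03,1],[0,0,0,0,0,0.019,1],[0,0,0,0,0,0.01,1],[0,0,0,0,0,0,1],[0,0,0,0,0,0,0.2]],
  ],
)

```text
t: 34.43
tcp_pos: [0.6324, 0.1288, 0.048]
tool_rot: [1.0, -0.001, 0.0, 0.0]
force: [0.1, 0.3, 0.6]
finger_gap: 0.88
gripper_force: 0.0
```

Emit:
servo_tool(
  rows=[
    [[0,0,0,0,0,0,0],[0,0,0,0,0,0,-1],[0,0,0,0,0,0,-1],[0,0,0,0,0,0,-1],[0,0,0,0,0,0,-1],[0,0,0,0,0,0,-1],[0,0,0,0,0,0,-1],[0,0,0,0,0,0,-1]],
  ],
)

```text
t: 35.1
tcp_pos: [0.6335, 0.1295, 0.0499]
tool_rot: [1.0, -0.0, 0.002, 0.0]
force: [-0.0, -1.0, 6.3]
finger_gap: 0.548
gripper_force: 42.0
```

Emit:
servo_tool(
  rows=[
    [[0,0,0,0,0,-0.01,-1],[0,0,0,0,0,-0.02,-1],[0,0,0,0,0,-0.03,-1],[0,0,0,0,0,-0.03,-1],[0,0,0,0,0,-0.03,-1],[0,0,0,0,0,-0.02,-1],[0,0,0,0,0,0,-1],[0,0,0,0,0,0,-1]],
  ],
)

```text
t: 35.77
tcp_pos: [0.6323, 0.1297, 0.1894]
tool_rot: [1.0, 0.0, 0.001, -0.0]
force: [0.2, 0.3, -2.0]
finger_gap: 0.552
gripper_force: 41.5
```

Emit:
servo_tool(
  rows=[
    [[0,0,0,0,0,0,-1],[0,0,0,0,0,0,-1]],
  ],
)

```text
t: 35.93
tcp_pos: [0.6305, 0.1295, 0.1859]
tool_rot: [1.0, -0.0, -0.002, 0.0]
force: [0.7, -0.2, -1.6]
finger_gap: 0.546
gripper_force: 41.5
```

Emit:
servo_tool(
  rows=[
    [[0,0,0,-0.0125,-0.0085,0,-1],[0,0,0,-0.025,-0.0175,0,-1],[0,0,0,-0.025,-0.0175,0,-1],[0,0,0,-0.025,-0.0175,0,-1],[0,0,0,-0.025,-0.0175,0,-1],[0,0,0,-0.025,-0.0175,0,-1],[0,0,0,-0.025,-0.0175,0,-1],[0,0,0,-0.025,-0.0175,0,-1]],
  ],
)

```text
t: 36.6
tcp_pos: [0.4424, 0.2609, 0.1863]
tool_rot: [1.0, -0.0, -0.002, 0.0]
force: [-0.2, 1.4, -1.7]
finger_gap: 0.544
gripper_force: 41.5
```

Emit:
servo_tool(
  rows=[
    [[0,0,0,-0.006,-0.0035,0,-1],[0,0,0,0,0,0,-1],[0,0,0,0,0,0,-1],[0,0,0,0,0,0,-1]],
  ],
)

```text
t: 36.93
tcp_pos: [0.44, 0.2637, 0.1874]
tool_rot: [1.0, -0.0, 0.0, 0.0]
force: [-0.3, 0.4, -1.8]
finger_gap: 0.546
gripper_force: 41.5
```

```bash
python3 look.py w10
```

```text
37.0833 [0.4399 0.2634 0.1876] [-0.  -0.8 -1.3]
blue dish [277. 188.] [0.438  0.2626] 0.0011 [0.077 0.082]
```

Emit:
servo_tool(
  rows=[
    [[0,0,0,-0.002,0,0.02,-1],[0,0,0,0,0,0.03,-1],[0,0,0,0,0,0.03,-1],[0,0,0,0,0,0.03,-1],[0,0,0,0,0,0.016,-1],[0,0,0,0,0,0.008,-1],[0,0,0,0,0,0.003,-1],[0,0,0,0,0,0,-1]],
  ],
)

```text
t: 37.75
tcp_pos: [0.437, 0.2637, 0.0508]
tool_rot: [1.0, -0.001, -0.0, 0.0]
force: [-0.7, -0.2, -0.4]
finger_gap: 0.546
gripper_force: 41.6
```

Emit:
servo_tool(
  rows=[
    [[0,0,0,0,0,0.001,-1],[0,0,0,0,0,0,-1],[0,0,0,0,0,0.001,-1],[0,0,0,0,0,0,-1],[0,0,0,0,0,0,-1]],
  ],
)

```text
t: 38.17
tcp_pos: [0.4375, 0.2643, 0.0499]
tool_rot: [1.0, -0.0, 0.001, -0.0]
force: [0.7, -0.8, 6.1]
finger_gap: 0.55
gripper_force: 42.2
```

Contact. I release, rise and swing clear so the top camera can check everything.

Emit:
servo_tool(
  rows=[
    [[0,0,0,0,0,0,-0.1],[0,0,0,0,0,0,0.4],[0,0,0,0,0,0,1],[0,0,0,0,0,0,1],[0,0,0,0,0,0,1],[0,0,0,0,0,-0.02,1],[0,0,0,0,0,-0.03,1],[0,0,0,0,0,-0.03,1]],
  ],
)

```text
t: 38.83
tcp_pos: [0.4356, 0.2637, 0.1286]
tool_rot: [1.0, -0.0, -0.002, 0.001]
force: [0.8, 1.1, -0.1]
finger_gap: 1.002
gripper_force: 0.0
```

Emit:
servo_tool(
  rows=[
    [[0,0,0,0,0,-0.04,1],[0,0,0,0,-0.02,-0.03,1],[0,0,0,0,-0.035,0,1],[0,0,0,0,-0.035,0,1],[0,0,0,0,-0.035,0,1],[0,0,0,0,-0.035,0,1],[0,0,0,0,-0.02,0,1],[0,0,0,0,0,0,1]],
  ],
)

```text
t: 39.5
tcp_pos: [0.4363, 0.4483, 0.1986]
tool_rot: [1.0, 0.002, 0.001, -0.001]
force: [0.5, -0.1, 0.1]
finger_gap: 1.002
gripper_force: 0.0
```

```bash
python3 - <<'E'
from h import *
for n in("top","scene"): cv2.imwrite(f"pics/{n}1.png",manip.snapshot(n))
im=cv2.imread("pics/top1.png");c=manip.camera_info("top");h=cv2.cvtColor(im,cv2.COLOR_BGR2HSV)
D={"red":(.6035,-.119),"yellow":(.471,-.245),"blue":(.4375,.264),"green":(.482,-.0225)}
for k,d in D.items():
    for m,a,ce in comps(mask(im,k)):
        x,e,ext=circle(m,c,.08,.0215)
        if e<.004:print(k,ce.round(),x.round(4),e.round(4),"off dish mm",(1000*(x-d)).round(1))
s=manip.sense();print(s["t"],s["tcp_pos"])
E
```

```text
39.6 [0.43581976 0.44427197 0.19813189]
```

View pics/top1.png

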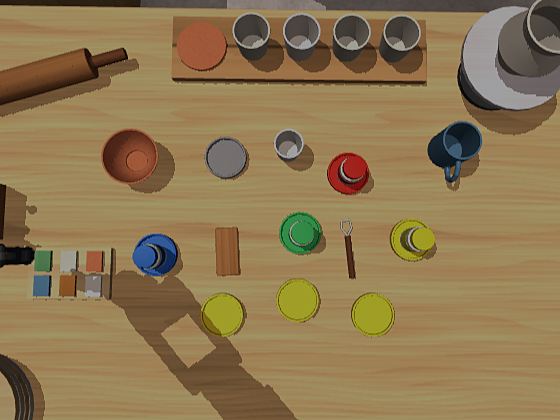

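View pics/scene1.png

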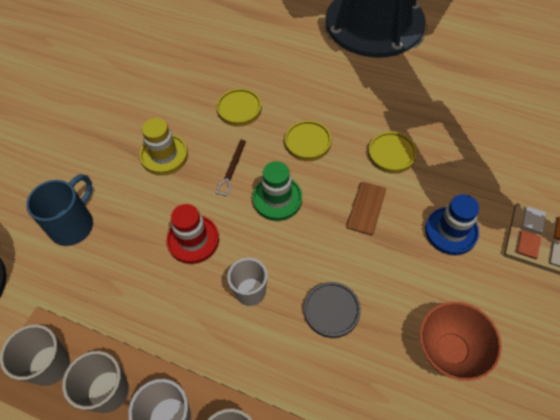

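All four jars stand upright in dishes of their own colour: red (350,170), green (301,233), yellow (415,240) and blue (150,257). The grey dish is empty and the cup is still at (289,144). The colour-mask check gave no offsets because each cap now merges with its dish. The release poses were within about 2 mm of the dish centres, so I hand in.

```bash
python3 -c "from station import manip;print(manip.sign_off())"
```

```text
the job is handed in; nothing more can be done
None
```

The job is handed in at about 40 s of the 128 s allowed: all four jars stand upright in their own colour's dishes, the grey dish is empty and the cup has not moved; the judge's result was not shown.

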